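# Feed one wheel blank and slide it on to the free pad

## Task

Press the blank feeder's plunger all the way down once and let it come back up, so that a single wheel blank comes out. Then, with the fingertips, push that blank sideways along the bench until it lies wholly on the empty rubber pad, without picking it up. Leave the blank on the other pad, the stack in the feeder and everything else on the bench where they are.

Things in the scene. Friction and masses are not known exactly. Their poses are not given: they have to be found in the camera images.
- feeder: blank feeder fixed to the bench; origin on the bench under the magazine's centre, x out of the outlet, z up. Magazine: upright square aluminium shaft, open on top, 62 mm high, x and y +-28 mm (feet 6 mm high to y +-47), with four stacked blanks, the lowest on the bench. Outlet: 16 mm gap under the front, x = 26 mm. Behind: grey housing, x -105 to -27, y +-28, 38 mm high, plunger on top
- plunger (a joint): plunger travel, m: 0 up, 0.030 fully down. Needs about 3 N at the top to 8 N at the bottom, up to 12 N while moving; a damped spring lifts it in about 0.5 s when let go. It drives a blade, 1.8 times as far, that pushes the lowest blank out flat on the bench, its centre to feeder x = 52 mm; when the plunger is up again the next blank has dropped down, and a further press would push that out
- plunger_top (a point): centre of the top of the plunger's black round cap, 36 mm in diameter, 8 mm thick, on a steel rod; 78 mm above the bench when up, 48 mm when down; at x = -70 mm, y = 0 of the feeder; it moves with the plunger
- outlet (a point): point on the bench 52 mm in front of the magazine's centre, where a full press puts the blank's centre; fixed to the feeder, same axes
- blank1: the lowest blank in the magazine at the start, the one to be fed out: blank of turned aluminium: a plain disc 40 mm in diameter, 12 mm thick, about 40 g, with a dark centre mark; origin: centre of its underside, z up
- blank2: second blank from below in the magazine, must stay in it: same disc as blank1
- blank3: third blank from below in the magazine, must stay in it: same disc
- blank4: top blank in the magazine, must stay in it: same disc
- pad_free: the empty one of two alike pads of thin dark rubber, 84 mm square, practically flush with the bench (a blank slides on without a step), one on either side of the outlet, about 120 mm sideways of the feeder's middle and 60 to 85 mm forward; origin at its centre, x and y along its edges, z up
- pad_taken: the other pad, alike, on the other side of the outlet, on which one blank already lies
- parked: the blank that already lies on the other pad, to be left alone: same disc as blank1
- wheel: bystander: spoked model locomotive wheel lying flat, 90 mm in diameter, 20 mm high; origin under its centre
- jar: bystander: clear plastic jar with grey lid, 52 mm in diameter, 70 mm high; origin under its centre
- nut: bystander: large steel hexagon nut, 38 mm across corners, 16 mm high, lying flat; origin under its centre
- screwdriver: bystander: screwdriver with black handle, 170 mm long, lying; its x axis points from handle to tip
- wrench: bystander: steel wrench, 190 mm long, lying; long axis x
- hammer: bystander: hammer, 240 mm long, lying; long axis x, handle towards -x
- mug: bystander: white mug, 76 mm in diameter, 85 mm high; origin under its centre
Mind the look-alikes: they are no part of the job. Leave any orange look-alike of the blank4 alone. What is shaped like the feeder but red is not meant.

How it is judged:
By the outcome, as a careful person would: the job done as asked, in the order asked, and still so for the second after the job is handed in, with the robot touching nothing.
It also fails if it takes over 45 s, if anything falls off the work surface, if the arm or the gripper's body presses on something with over 40 N, if the wrist force passes 120 N, or if a joint passes its speed limit or range.

## Robot

A 6-joint arm with a two-finger parallel gripper is mounted at the origin on the work surface. World frame = base frame: x ahead of the robot, y to its left, z up, the work surface at z = 0. Lengths are in mm, angles in rad, forces in N, time in s.
With the tool pointing down it reaches from about 350 to 875 mm from the base axis. Payload 4.2 kg.
Tool frame: the origin (TCP) lies on the centre line of the jaws, within the pads' length; the fingertips stand 14 mm ahead of it and the grasp point (between the pads) lies 5 mm behind it (tcp_to_tips is the distance from the TCP to the fingertips, in mm); z points along the fingers, y is the direction in which the jaws open and shut (so a half turn about z gives the same grasp; the last joint's range is limited). The gripper opens to 85 mm and grips with 20 to 120 N. Pads are 22 mm wide; open, the fingers measure 114 mm over their backs; the gripper's body (76 mm by 85 mm) begins 54 mm behind the grasp point. The pads swing forward as they close: fully open they stand 13 mm farther back than shut.
Start: joints at [-0.962, 0.385, 0.008, 0, -1.194, -0.259], TCP at [214.208, -587.124, 245.312] pointing down, gripper open.
Joint ranges: [-3.14, 3.14], [-1.21, 2.06], [-1.07, 1.41], [-3.16, 2.05], [-2.99, -0.16], [-3.1, 3.1]. Speed limits (rad/s): [2.79, 2.79, 3.14, 3.14, 3.14, 3.14].

## Interface

Orientations are given as a unit quaternion [x, y, z, w].
In Python, from bench import read_state, get_image, job_done, tcp_to_tips gives the robot as it stands. The module is installed in compiled form; this text tells all that it offers.
- The arm moves only by the tool play_rows, never from a script. Its argument "targets" is a list of rows, each an object of numbers: "gripper": the gripper's target within -1 to 1 (shut at 1, half-way at 0, fully open at -1); "tx", "ty", "tz": the shift along the tool's x, y, z scaled (see below); "spin": the turn about the tool's z scaled (see below). A call has 1 to 12 rows; each row is the pose to reach, as a shift and turn from the pose commanded when the call began, along the tool's axes at that moment; what a row does not reach only later rows make up. The controller multiplies each number of a shift by 0.25 m and each number of a turn by pi/4 rad. A row lasts 1/8 s, in which the tool goes at most 62.5 mm and 10.7 degrees, less where a joint would pass 70% of its speed; a pose out of reach is approached as far as the arm can. A call with a number of a shift or a turn outside -1 to 1 is refused whole. A call with a gripper value outside its range is refused whole. The fingers move at their own pace and stop on an object; the grip force is fixed at half the most. Time passes only in rows, so rows that repeat a pose let the fingers close. It gives the time, the measured TCP pose, the force and the opening at its end, in the units of the state.
- read_state(): the state, without advancing time (a new reading comes with each control period).
- get_image(name): name is "scene" or "top" or "wrist"; returns a dict with "frame" (420x560x3 uint8, red, green, blue), "depth" (420x560 float32, mm along the optical axis (not along the pixel's ray), 0 where there is no reading), "mtx" (3x3 intrinsics, pixels), "world_to_cam" (4x4, takes a point from world to camera coordinates). Camera axes: x right, y up, looking along -z (the intrinsics and any distortion apply to the point x, -y, -z); pixel columns grow to the right and rows downward; lengths in mm; the calibration is good to about 2 mm. A picture is of the moment at which its call begins.
- job_done(): hands the job in, once; it reports no verdict.
The state is a dict: "clock": time; "joints": joint angles; "joint_vel": joint speeds; "joint_efforts": joint torques, N m; "position": TCP position; "ee_rot": TCP orientation; "contact_force": force on the tool from outside, world axes, zero at the start; "wrist_torque": the same for the moment, N m; "gripper_width": finger opening in mm.
Only numpy, scipy, OpenCV 4.12 (cv2) and the standard library are available. Lean on these libraries where they do the work, as an engineer would, in place of code of your own. Each camera call takes 0.05 s, during which the arm holds its last target.

## Working session

There is one attempt and no reset: what is moved stays moved. The work goes in short steps, Python scripts to look and compute and a tool call to move; the robot and the scene stay as the last step left them, time stands still between calls to the robot, and variables do not carry over. Pictures are saved under pics/ and viewed, and the job is handed in when it is done.

Besides the shell and the picture viewer there is one more tool, called after "Emit:" by a JSON object that holds its "name" and its "arguments", one argument or row to a line. play_rows: Moves the arm, as the interface text tells. Its arguments: {"type":"object","properties":{"targets":{"type":"array","items":{"type":"object","properties":{"gripper":{"type":"number"},"tx":{"type":"number","minimum":-1,"maximum":1},"ty":{"type":"number","minimum":-1,"maximum":1},"tz":{"type":"number","minimum":-1,"maximum":1},"spin":{"type":"number","minimum":-1,"maximum":1}}}}},"required":["targets"]}

```bash
mkdir -p pics; cat > h.py <<'E'
import numpy as np, cv2
from bench import *
def grab(n,f=None):
    d=get_image(n)
    if f: cv2.imwrite('pics/'+f,cv2.cvtColor(d['frame'],cv2.COLOR_RGB2BGR))
    return d
def ray(d,u,v,z):
    K=np.array(d['mtx']);T=np.array(d['world_to_cam']);R=T[:3,:3];t=T[:3,3]
    c=-R.T@t
    p=np.linalg.inv(K)@[u,v,1]; r=R.T@np.array([p[0],-p[1],-p[2]])
    return c+r*(z-c[2])/r[2]
def proj(d,P):
    K=np.array(d['mtx']);T=np.array(d['world_to_cam'])
    q=T[:3,:3]@np.array(P)+T[:3,3]; q=K@[q[0],-q[1],-q[2]]; return q[:2]/q[2]
E
python3 - <<'E'
from h import *
for n in ['scene','top','wrist']:
    d=grab(n,n+'0.png'); np.savez(n+'0.npz',**d)
    T=np.array(d['world_to_cam']);print(n,d.keys(),(-T[:3,:3].T@T[:3,3]).round())
print(read_state(),tcp_to_tips)
E
```

```text
scene dict_keys(['frame', 'depth', 'mtx', 'world_to_cam']) [1333. -154.  604.]
top dict_keys(['frame', 'depth', 'mtx', 'world_to_cam']) [420.  25. 922.]
wrist dict_keys(['frame', 'depth', 'mtx', 'world_to_cam']) [ 142. -612.  373.]
{'clock': 0.15, 'joints': array([-9.62387304e-01,  3.85361761e-01,  6.92836371e-03, -3.25635104e-04,
       -1.19401064e+00, -2.58632843e-01]), 'joint_vel': array([ 0.0008196 , -0.00259538,  0.00474751,  0.00330772, -0.00062056,
       -0.0022071 ]), 'joint_efforts': array([-3.95141960e-04, -3.92679048e+01,  1.88583112e+01,  4.18861628e+00,
       -3.39395920e-03,  8.76170443e-07]), 'position': array([ 214.06134961, -586.74915507,  244.4832876 ]), 'ee_rot': array([-1.73938759e-01,  9.84756115e-01,  8.11220283e-04, -2.08730519e-04]), 'contact_force': array([ 0.31416319,  0.37676139, -0.58299935]), 'wrist_torque': array([ 0.01899946, -0.01579502,  0.02738543]), 'gripper_width': 85.02569136711794} 14.0
```

View pics/scene0.png

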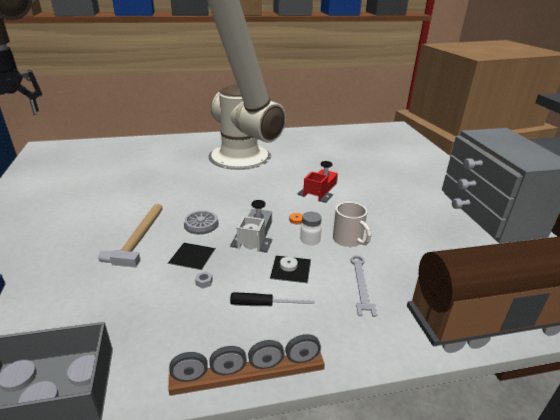

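View pics/top0.png

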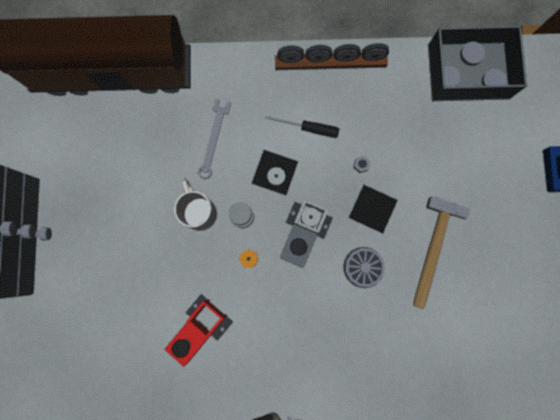

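View pics/wrist0.png

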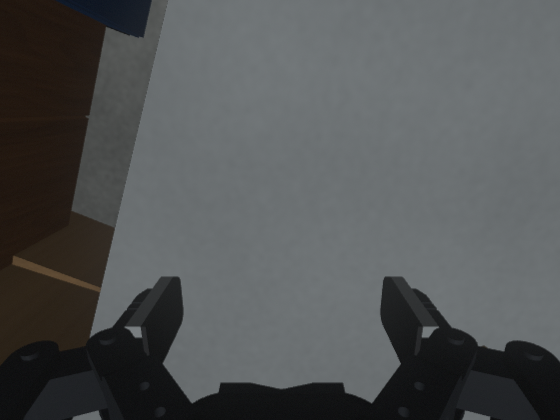

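Candidates in the top view:
- **Feeder:** grey one at (305,232), or the red look-alike at (197,332). I choose grey.
- **Plunger cap:** black on grey at (298,246), or on red at (180,348). I choose the one on grey.
- **Pads:** the empty one at (373,208), or the one with a blank at (275,171). I choose the empty one.
- **Orange disc:** at (249,259), to be left alone.

Next is a close crop and the measurements.

```bash
python3 - <<'E'
from h import *
d=dict(np.load('top0.npz')); f=d['frame']
c=f[130:300,220:420]; cv2.imwrite('pics/crop1.png',cv2.cvtColor(cv2.resize(c,None,fx=4,fy=3.5,interpolation=cv2.INTER_CUBIC)[:600],cv2.COLOR_RGB2BGR))
g=cv2.cvtColor(f,cv2.COLOR_RGB2GRAY)
m=((g<50)).astype(np.uint8)
m[:,:220]=0;m[:130]=0;m[300:]=0;m[:,420:]=0
cs,_=cv2.findContours(m,cv2.RETR_EXTERNAL,cv2.CHAIN_APPROX_NONE)
for q in cs:
    if cv2.contourArea(q)<60: continue
    r=cv2.minAreaRect(q); b=cv2.boxPoints(r)
    print(np.round(r[0],1),np.round(r[1],1),cv2.contourArea(q))
    for z in (0,78):
        P=np.array([ray(d,*p,z)[:2] for p in b]); print(' z',z,P.mean(0).round(1),P.round().tolist())
E
```

```text
[298.  246.5] [15. 16.] 185.0
 z 0 [462.3 -12. ] [[479.0, 5.0], [478.0, -30.0], [445.0, -29.0], [446.0, 6.0]]
 z 78 [458.7  -8.8] [[474.0, 7.0], [473.0, -25.0], [443.0, -25.0], [444.0, 8.0]]
[372.8 208.6] [36.2 35.2] 1207.5
 z 0 [ 543.  -181.3] [[525.0, -127.0], [597.0, -163.0], [561.0, -235.0], [490.0, -199.0]]
 z 78 [ 532.6 -163.8] [[516.0, -115.0], [582.0, -147.0], [549.0, -213.0], [484.0, -180.0]]
[274.4 171.9] [35.4 34.5] 1150.0
 z 0 [632.   36.6] [[608.0, 87.0], [683.0, 61.0], [655.0, -14.0], [581.0, 12.0]]
 z 78 [614.   35.6] [[592.0, 82.0], [661.0, 58.0], [635.0, -11.0], [567.0, 13.0]]
[322. 133.] [ 6. 32.] 105.0
 z 0 [720.  -74.4] [[728.0, -38.0], [726.0, -111.0], [712.0, -111.0], [714.0, -38.0]]
 z 78 [694.6 -66. ] [[702.0, -33.0], [700.0, -100.0], [687.0, -99.0], [689.0, -32.0]]
```

View pics/crop1.png

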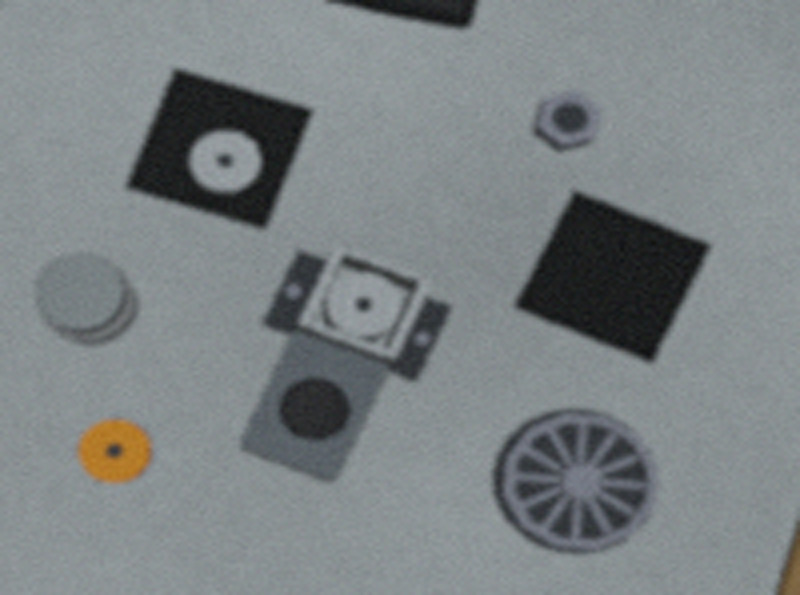

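The crop shows the grey feeder with its magazine at about (311,217) and black cap at (298,246). The empty pad is at (373,208), and the taken pad at (275,172) has the parked blank on it. Next I work out the feeder axis.

```bash
python3 - <<'E'
from h import *
d=dict(np.load('top0.npz')); s=dict(np.load('scene0.npz'))
o=lambda x,y:(220+(x-1.5)/4,130+(y-1.25)/3.5)
a=ray(d,*o(293,291),7)[:2]; b=ray(d,*o(422,338),7)[:2]
m=ray(d,*o(364,304),48)[:2]; p=ray(d,298,246.5,78)[:2]
pk=ray(d,*o(225,161),12)[:2]
print('screws',a,b,(a+b)/2,np.linalg.norm(a-b),'mag',m,'plung',p,np.linalg.norm(m-p),'parked',pk)
u=(m-p)/np.linalg.norm(m-p);print('yaw mp',np.degrees(np.arctan2(u[1],u[0])))
w=a-b;print('yaw screws',np.degrees(np.arctan2(-w[0],w[1])))
for n,q in dict(wheel=(580,480),nut=(568,120),jar=(85,295)).items(): print(n,ray(d,*o(*q),dict(wheel=20,nut=16,jar=70)[n])[:2])
fs=s['frame'];cv2.imwrite('pics/crop2.png',cv2.cvtColor(cv2.resize(fs[180:310,150:350],None,fx=4,fy=4,interpolation=cv2.INTER_CUBIC),cv2.COLOR_RGB2BGR))
print('proj plunger',proj(s,[*p,78]),'mag',proj(s,[*m,62]))
E
```

```text
screws [536.70254473  -2.5160176 ] [505.13078983 -72.7871223 ] [520.91666728 -37.65156995] 77.037678201329 mag [522.63728476 -38.55944524] plung [458.63117394  -8.83392015] 70.5718716236654 parked [620.47870704  33.22583104]
yaw mp -24.910956039768735
yaw screws -24.193669542122194
wheel [ 414.52744089 -152.78310645]
nut [ 641.43242589 -158.18688721]
jar [528.8600174  106.77075315]
proj plunger [258.69113482 202.11879738] mag [250.83625594 222.57535922]
```

View pics/crop2.png

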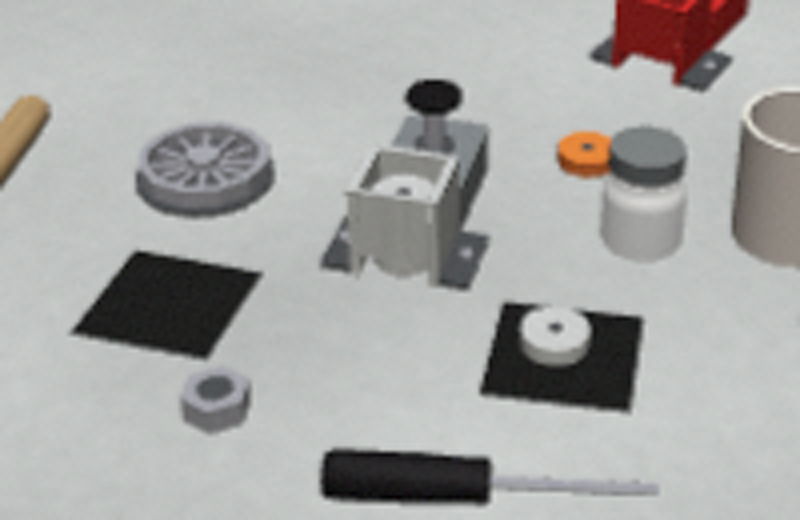

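Emit:
{"name": "play_rows", "arguments": {
  "targets": [
    {"tx": -0.856, "ty": 0.92, "tz": 0, "spin": -1, "gripper": 1},
    {"tx": -0.856, "ty": 0.92, "tz": 0, "spin": -1, "gripper": 1},
    {"tx": -0.856, "ty": 0.92, "tz": 0, "spin": -1, "gripper": 1},
    {"tx": -0.856, "ty": 0.92, "tz": 0, "spin": -1, "gripper": 1},
    {"tx": -0.856, "ty": 0.92, "tz": 0, "spin": -1, "gripper": 1},
    {"tx": -0.856, "ty": 0.92, "tz": 0, "spin": -1, "gripper": 1},
    {"tx": -0.856, "ty": 0.92, "tz": 0, "spin": -1, "gripper": 1},
    {"tx": -0.856, "ty": 0.92, "tz": 0, "spin": -1, "gripper": 1}
  ]
}}

```text
clock: 1.15
position: [336.0, -298.6, 245.1]
ee_rot: [-0.537, 0.844, 0.0, -0.0]
contact_force: [-0.8, 0.1, 0.2]
gripper_width: 0.1
```

```bash
cat >> h.py <<'E'
from scipy.spatial.transform import Rotation as Rn
def to(target,yaw=None):
    s=read_state();R=Rn.from_quat(s['ee_rot']).as_matrix()
    y=np.degrees(np.arctan2(R[1,0],R[0,0]))
    print('clock',round(s['clock'],2),'pos',s['position'].round(1),'xyaw',y.round(2),'F',s['contact_force'].round(1),'w',round(s['gripper_width'],1))
    print('shift units',(R.T@(np.array(target)-s['position'])/250).round(4), 'spin', None if yaw is None else round(-((yaw-y+180)%360-180)/45,4))
E
python3 -c "
from h import *
to([458.6,-8.8,130],-102.2)"
```

```text
clock 1.15 pos [ 336.  -298.6  245.1] xyaw -115.07 F [-0.8  0.1  0.2] w 0.1
shift units [-1.2579  0.0469  0.4604] spin -0.2861
```

Emit:
{"name": "play_rows", "arguments": {
  "targets": [
    {"tx": -0.95, "ty": 0.047, "tz": 0, "spin": -0.286, "gripper": 1},
    {"tx": -0.95, "ty": 0.047, "tz": 0.1, "spin": -0.286, "gripper": 1},
    {"tx": -0.95, "ty": 0.047, "tz": 0.2, "spin": -0.286, "gripper": 1},
    {"tx": -0.95, "ty": 0.047, "tz": 0.3, "spin": -0.286, "gripper": 1},
    {"tx": -0.95, "ty": 0.047, "tz": 0.3, "spin": -0.286, "gripper": 1},
    {"tx": -0.95, "ty": 0.047, "tz": 0.3, "spin": -0.286, "gripper": 1}
  ]
}}

```text
clock: 1.9
position: [426.1, -78.3, 170.1]
ee_rot: [-0.628, 0.778, 0.0, -0.001]
contact_force: [-0.3, -0.1, -0.2]
gripper_width: -0.1
```

```bash
python3 -c "
from h import *
to([458.6,-8.8,110],-102.2)"
```

```text
clock 1.9 pos [426.1 -78.3 170.1] xyaw -102.14 F [-0.3 -0.1 -0.2] w -0.1
shift units [-0.2993 -0.0688  0.24  ] spin 0.0012
```

Emit:
{"name": "play_rows", "arguments": {
  "targets": [
    {"tx": -0.3, "ty": -0.068, "tz": 0.05, "spin": 0, "gripper": 1},
    {"tx": -0.3, "ty": -0.068, "tz": 0.15, "spin": 0, "gripper": 1},
    {"tx": -0.3, "ty": -0.068, "tz": 0.24, "spin": 0, "gripper": 1},
    {"tx": -0.3, "ty": -0.068, "tz": 0.24, "spin": 0, "gripper": 1}
  ]
}}

```text
clock: 2.4
position: [457.8, -9.3, 110.0]
ee_rot: [-0.628, 0.778, 0.0, -0.001]
contact_force: [-0.6, -1.0, -0.1]
gripper_width: -0.3
```

```bash
python3 -c "
from h import *
to([458.6,-8.8,92],-102.2)
for n in ['scene','wrist']: d=grab(n,n+'1.png')
d=grab('scene'); f=d['frame'][150:280,180:330]
cv2.imwrite('pics/s1c.png',cv2.cvtColor(cv2.resize(f,None,fx=4,fy=4,interpolation=cv2.INTER_CUBIC),cv2.COLOR_RGB2BGR))"
```

```text
clock 2.4 pos [457.8  -9.3 110. ] xyaw -102.24 F [-0.6 -1.  -0.1] w -0.3
shift units [-0.0027 -0.0026  0.0719] spin -0.0008
```

View pics/s1c.png

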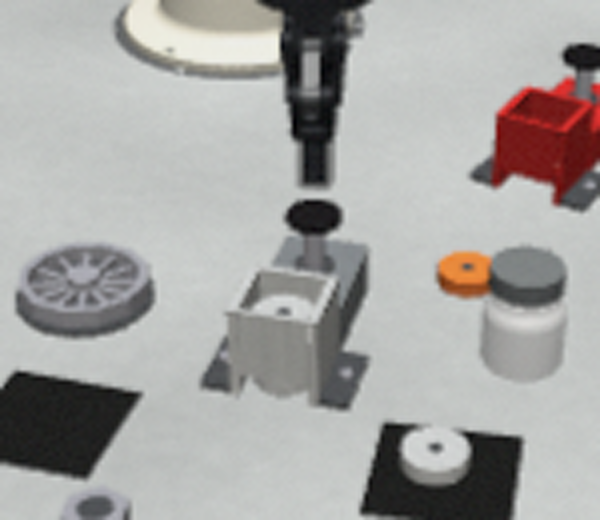

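View pics/wrist1.png

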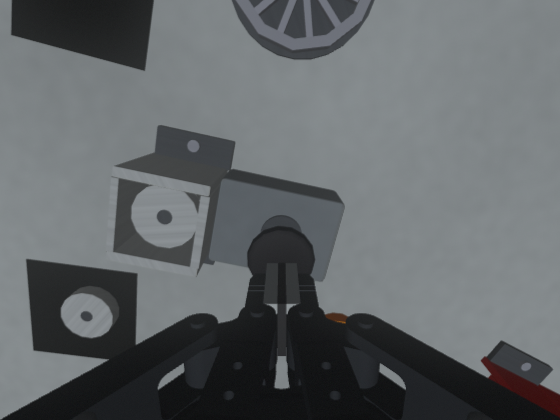

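The scene view (finger tip at (314,186), cap at (313,215)) and the wrist view (cap at (281,257)) both put the shut fingers over the grey feeder's cap. I press now.

Emit:
{"name": "play_rows", "arguments": {
  "targets": [
    {"tx": -0.003, "ty": -0.003, "tz": 0.04, "gripper": 1},
    {"tx": -0.003, "ty": -0.003, "tz": 0.08, "gripper": 1},
    {"tx": -0.003, "ty": -0.003, "tz": 0.11, "gripper": 1},
    {"tx": -0.003, "ty": -0.003, "tz": 0.135, "gripper": 1},
    {"tx": -0.003, "ty": -0.003, "tz": 0.16, "gripper": 1},
    {"tx": -0.003, "ty": -0.003, "tz": 0.18, "gripper": 1},
    {"tx": -0.003, "ty": -0.003, "tz": 0.19, "gripper": 1},
    {"tx": -0.003, "ty": -0.003, "tz": 0.19, "gripper": 1}
  ]
}}

```text
invalid input
```

```bash
python3 -c "
from h import *
to([458.6,-8.8,62],-102.2)
d=grab('scene'); f=d['frame'][150:280,180:330]
cv2.imwrite('pics/s2c.png',cv2.cvtColor(cv2.resize(f,None,fx=4,fy=4,interpolation=cv2.INTER_CUBIC),cv2.COLOR_RGB2BGR))"
```

```text
clock 2.55 pos [459.3  -8.5 111.8] xyaw -102.18 F [ 0.3 -0.1 -0. ] w -0.1
shift units [0.0019 0.003  0.1991] spin 0.0004
```

View pics/s2c.png

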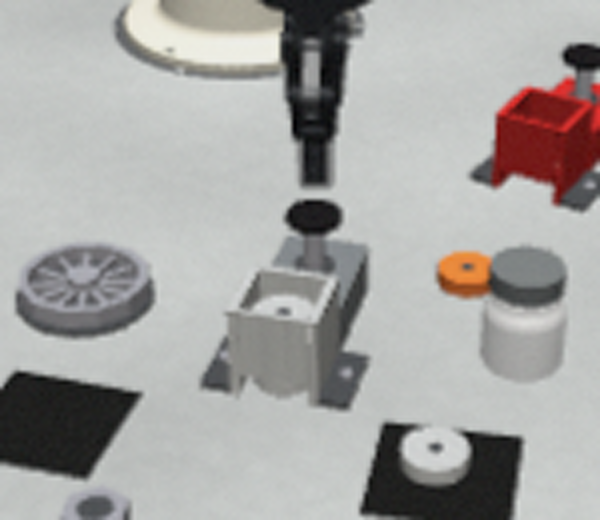

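Emit:
{"name": "play_rows", "arguments": {
  "targets": [
    {"tx": 0, "ty": 0, "tz": 0.04, "spin": 0, "gripper": 1},
    {"tx": 0, "ty": 0, "tz": 0.08, "spin": 0, "gripper": 1},
    {"tx": 0, "ty": 0, "tz": 0.11, "spin": 0, "gripper": 1},
    {"tx": 0, "ty": 0, "tz": 0.135, "spin": 0, "gripper": 1},
    {"tx": 0, "ty": 0, "tz": 0.16, "spin": 0, "gripper": 1},
    {"tx": 0, "ty": 0, "tz": 0.18, "spin": 0, "gripper": 1},
    {"tx": 0, "ty": 0, "tz": 0.19, "spin": 0, "gripper": 1},
    {"tx": 0, "ty": 0, "tz": 0.19, "spin": 0, "gripper": 1}
  ]
}}

```text
clock: 3.6
position: [458.5, -7.7, 63.1]
ee_rot: [-0.629, 0.777, -0.0, -0.0]
contact_force: [-1.5, -0.9, 7.9]
gripper_width: 0.2
```

```bash
python3 -c "
from h import *
to([458.6,-8.8,62],-102.2)
d=grab('scene'); f=d['frame'][150:280,180:330]
cv2.imwrite('pics/s3c.png',cv2.cvtColor(cv2.resize(f,None,fx=4,fy=4,interpolation=cv2.INTER_CUBIC),cv2.COLOR_RGB2BGR))"
```

```text
clock 3.6 pos [458.5  -7.7  63.1] xyaw -102.03 F [-1.5 -0.9  7.9] w 0.2
shift units [ 0.0043 -0.0012  0.0043] spin 0.0037
```

View pics/s3c.png

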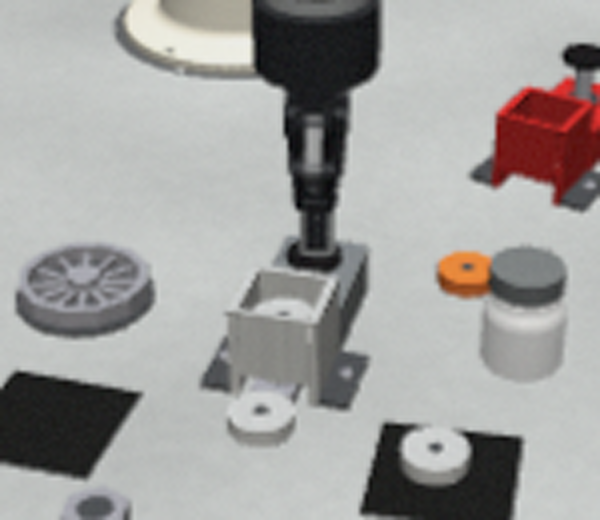

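The blank is out at crop pixel (262,415). I go a little deeper to reach the stop.

Emit:
{"name": "play_rows", "arguments": {
  "targets": [
    {"tx": 0, "ty": 0, "tz": 0.004, "spin": 0, "gripper": 1},
    {"tx": 0, "ty": 0, "tz": 0.008, "spin": 0, "gripper": 1},
    {"tx": 0, "ty": 0, "tz": 0.008, "spin": 0, "gripper": 1}
  ]
}}

```text
clock: 4.03
position: [458.6, -7.7, 62.0]
ee_rot: [-0.629, 0.777, -0.0, -0.0]
contact_force: [-4.6, 0.3, 15.0]
gripper_width: -0.1
```

The force of 15 N, against 8 N for the spring alone, means the plunger is at its stop. I release it now.

Emit:
{"name": "play_rows", "arguments": {
  "targets": [
    {"tx": 0, "ty": 0, "tz": -0.05, "spin": 0, "gripper": 1},
    {"tx": 0, "ty": 0, "tz": -0.12, "spin": 0, "gripper": 1},
    {"tx": 0, "ty": 0, "tz": -0.24, "spin": 0, "gripper": 1},
    {"tx": 0, "ty": 0, "tz": -0.3, "spin": 0, "gripper": 1},
    {"tx": 0, "ty": 0, "tz": -0.3, "spin": 0, "gripper": 1},
    {"tx": 0, "ty": 0, "tz": -0.3, "spin": 0, "gripper": 1}
  ]
}}

```text
clock: 4.78
position: [457.6, -7.8, 134.9]
ee_rot: [-0.629, 0.778, 0.0, -0.001]
contact_force: [0.4, -0.4, -0.8]
gripper_width: -0.3
```

```bash
python3 - <<'E'
from h import *
d=grab('scene'); f=d['frame'][150:280,180:330]
cv2.imwrite('pics/s4c.png',cv2.cvtColor(cv2.resize(f,None,fx=4,fy=4,interpolation=cv2.INTER_CUBIC),cv2.COLOR_RGB2BGR))
print('scene blank',ray(d,180+(262-1.5)/4,150+(410-1.5)/4,12))
d=grab('top');f=d['frame'][130:300,220:420]
cv2.imwrite('pics/t4c.png',cv2.cvtColor(cv2.resize(f,None,fx=4,fy=3.5,interpolation=cv2.INTER_CUBIC),cv2.COLOR_RGB2BGR))
to([0,0,0])
E
```

```text
scene blank [569.19012071 -59.84423626  12.        ]
clock 4.88 pos [457.7  -7.8 134.8] xyaw -102.09 F [-0.4 -0.4 -0.1] w 0.3
shift units [0.3524 1.7955 0.5432] spin None
```

View pics/s4c.png

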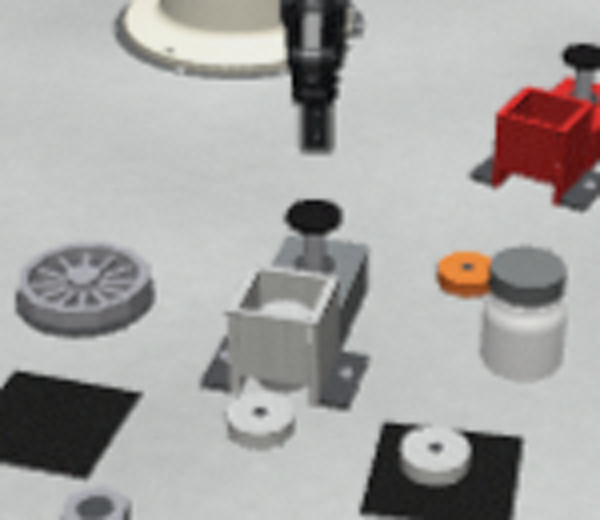

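View pics/t4c.png

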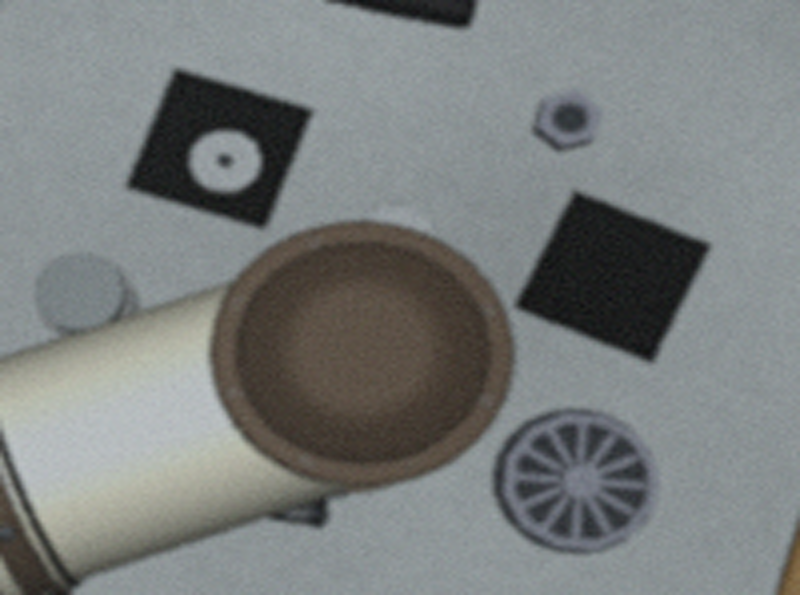

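The plunger is back up, the stack has dropped by one, and the blank is at world (569,-60), exactly the predicted outlet. Next I go behind it, on the parked-blank side.

```bash
python3 -c "
from h import *
to([583.6,-22,135],-102.2)"
```

```text
clock 4.88 pos [457.7  -7.8 134.8] xyaw -102.09 F [-0.4 -0.4 -0.1] w 0.3
shift units [-0.0501 -0.5045 -0.0019] spin 0.0024
```

Emit:
{"name": "play_rows", "arguments": {
  "targets": [
    {"tx": -0.05, "ty": -0.25, "tz": 0, "spin": 0, "gripper": 1},
    {"tx": -0.05, "ty": -0.504, "tz": 0, "spin": 0, "gripper": 1},
    {"tx": -0.05, "ty": -0.504, "tz": 0, "spin": 0, "gripper": 1},
    {"tx": -0.05, "ty": -0.504, "tz": 0.1, "spin": 0, "gripper": 1},
    {"tx": -0.05, "ty": -0.504, "tz": 0.25, "spin": 0, "gripper": 1},
    {"tx": -0.05, "ty": -0.504, "tz": 0.3, "spin": 0, "gripper": 1},
    {"tx": -0.05, "ty": -0.504, "tz": 0.3, "spin": 0, "gripper": 1}
  ]
}}

```text
clock: 5.75
position: [583.3, -21.9, 60.1]
ee_rot: [-0.629, 0.778, 0.0, -0.001]
contact_force: [0.4, 0.1, -0.0]
gripper_width: -0.2
```

```bash
python3 -c "
from h import *
to([583.6,-22,18],-102.2)
d=grab('wrist','w5.png')
d=grab('scene'); f=d['frame'][150:280,180:330]
cv2.imwrite('pics/s5c.png',cv2.cvtColor(cv2.resize(f,None,fx=4,fy=4,interpolation=cv2.INTER_CUBIC),cv2.COLOR_RGB2BGR))"
```

```text
clock 5.75 pos [583.3 -21.9  60.1] xyaw -102.07 F [ 0.4  0.1 -0. ] w -0.2
shift units [ 0.     -0.0016  0.1685] spin 0.003
```

View pics/s5c.png

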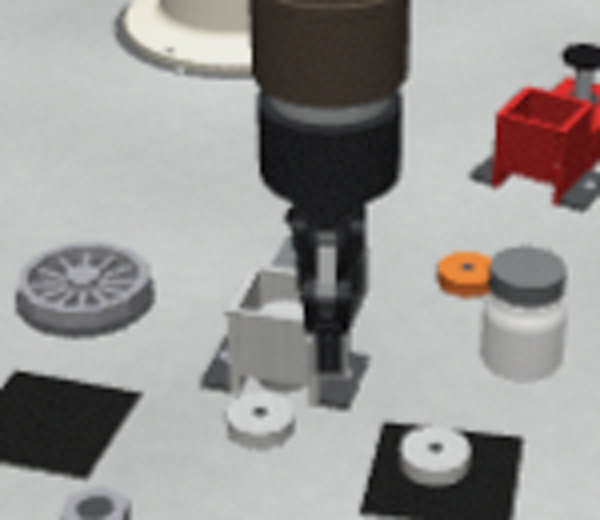

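View pics/w5.png

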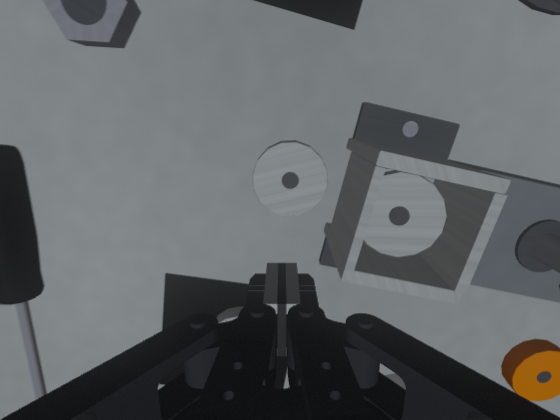

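I check how wide the shut fingers and knuckles are at the height of the magazine top, using the wrist depth.

```bash
python3 - <<'E'
from h import *
d=grab('wrist'); s=read_state(); D=d['depth'];K=np.array(d['mtx']);T=np.array(d['world_to_cam'])
v,u=np.nonzero(D>0); z=D[v,u]
p=np.linalg.inv(K)@np.vstack([u,v,np.ones_like(u)])*z
c=np.vstack([p[0],-p[1],-p[2]]); W=T[:3,:3].T@(c-T[:3,3:4])
R=Rn.from_quat(s['ee_rot']).as_matrix(); t=R.T@(W-s['position'][:,None])
h=14-t[2]   # height above tips
k=(np.abs(t[0])<60)&(np.abs(t[1])<80)
for a in range(-5,130,10):
    m=k&(h>=a)&(h<a+10)&(t[0]<45)&(t[0]>-45)
    if a<60: m&=(np.abs(t[1])<60)
    if m.sum(): print(a,m.sum(),'y',np.percentile(t[1][m],[0,1,99,100]).round(),'x',np.percentile(t[0][m],[0,1,99,100]).round())
E
```

```text
-5 969 y [-5. -2. 60. 60.] x [ 6.  7. 44. 45.]
5 3289 y [-13. -11.  59.  60.] x [ 1.  3. 44. 45.]
15 825 y [-13. -12.  27.  59.] x [ 5.  5. 11. 44.]
25 756 y [-13. -12.  14.  15.] x [ 5.  5. 11. 11.]
35 1584 y [-28. -24.  26.  31.] x [-12. -11.  13.  13.]
45 5271 y [-37. -34.  36.  39.] x [-14. -10.  13.  13.]
55 7794 y [-45. -41.  43.  47.] x [-10.  -9.  15.  16.]
65 9960 y [-53. -49.  51.  55.] x [-10.  -8.  17.  17.]
75 12249 y [-60. -56.  58.  62.] x [ 1.  3. 17. 18.]
85 2241 y [-58. -55.  57.  60.] x [11. 12. 17. 18.]
```

With the jaws across the push, the knuckles (±45 mm) would strike the magazine front. I raise the arm and turn the tool 90° so that only the narrow side (±18 mm) faces the magazine.

Emit:
{"name": "play_rows", "arguments": {
  "targets": [
    {"tx": 0, "ty": 0, "tz": -0.2, "spin": 0, "gripper": 1},
    {"tx": 0, "ty": 0, "tz": -0.28, "spin": -0.2, "gripper": 1},
    {"tx": 0, "ty": 0, "tz": -0.28, "spin": -1, "gripper": 1},
    {"tx": 0, "ty": 0, "tz": -0.28, "spin": -1, "gripper": 1},
    {"tx": 0, "ty": 0, "tz": -0.28, "spin": -1, "gripper": 1},
    {"tx": 0, "ty": 0, "tz": -0.28, "spin": -1, "gripper": 1},
    {"tx": 0, "ty": 0, "tz": -0.28, "spin": -1, "gripper": 1},
    {"tx": 0, "ty": 0, "tz": -0.28, "spin": -1, "gripper": 1}
  ]
}}

```text
clock: 6.9
position: [584.4, -21.7, 131.6]
ee_rot: [0.878, -0.478, 0.001, -0.0]
contact_force: [0.6, 0.3, -0.6]
gripper_width: 0.1
```

Emit:
{"name": "play_rows", "arguments": {
  "targets": [
    {"tx": 0, "ty": 0, "tz": 0, "spin": -1, "gripper": 1},
    {"tx": 0, "ty": 0, "tz": 0, "spin": -1, "gripper": 1},
    {"tx": 0, "ty": 0, "tz": 0, "spin": -1, "gripper": 1},
    {"tx": 0, "ty": 0, "tz": 0, "spin": -1, "gripper": 1},
    {"tx": 0, "ty": 0, "tz": 0, "spin": -1, "gripper": 1},
    {"tx": 0, "ty": 0, "tz": 0, "spin": -1, "gripper": 1}
  ]
}}

```text
clock: 7.65
position: [584.2, -21.8, 130.9]
ee_rot: [0.994, -0.107, 0.0, -0.0]
contact_force: [-0.1, 0.8, 0.1]
gripper_width: -0.2
```

```bash
python3 -c "
from h import *
to([583.8,-21,17],-12.2)"
```

```text
clock 7.65 pos [584.2 -21.8 130.9] xyaw -12.23 F [-0.1  0.8  0.1] w -0.2
shift units [-0.0022 -0.0027  0.4557] spin -0.0006
```

Emit:
{"name": "play_rows", "arguments": {
  "targets": [
    {"tx": 0, "ty": 0, "tz": 0.15, "spin": 0, "gripper": 1},
    {"tx": 0, "ty": 0, "tz": 0.28, "spin": 0, "gripper": 1},
    {"tx": 0, "ty": 0, "tz": 0.38, "spin": 0, "gripper": 1},
    {"tx": 0, "ty": 0, "tz": 0.43, "spin": 0, "gripper": 1},
    {"tx": 0, "ty": 0, "tz": 0.45, "spin": 0, "gripper": 1},
    {"tx": 0, "ty": 0, "tz": 0.45, "spin": 0, "gripper": 1}
  ]
}}

```text
clock: 8.4
position: [584.6, -21.8, 18.8]
ee_rot: [0.994, -0.105, 0.0, -0.0]
contact_force: [-0.5, 0.2, 0.4]
gripper_width: 0.4
```

```bash
python3 -c "
from h import *
to([583.8,-21,17],-12.2)
d=grab('wrist','w6.png')
d=grab('scene'); f=d['frame'][190:320,150:300]
cv2.imwrite('pics/s6c.png',cv2.cvtColor(cv2.resize(f,None,fx=4,fy=4,interpolation=cv2.INTER_CUBIC),cv2.COLOR_RGB2BGR))"
```

```text
clock 8.4 pos [584.6 -21.8  18.8] xyaw -12.1 F [-0.5  0.2  0.4] w 0.4
shift units [-0.0038 -0.0023  0.0071] spin 0.0021
```

View pics/s6c.png

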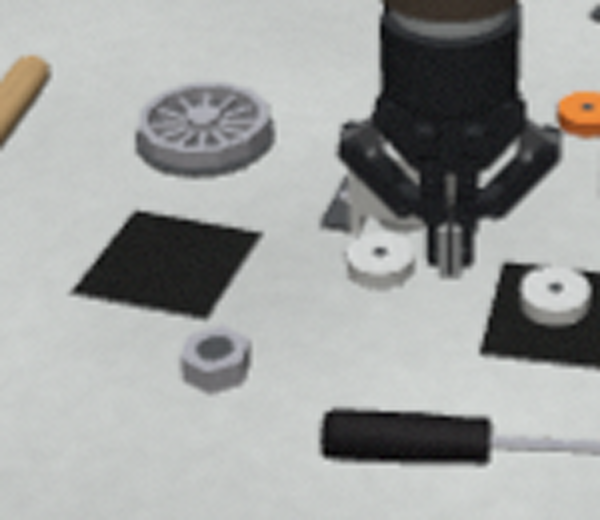

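View pics/w6.png

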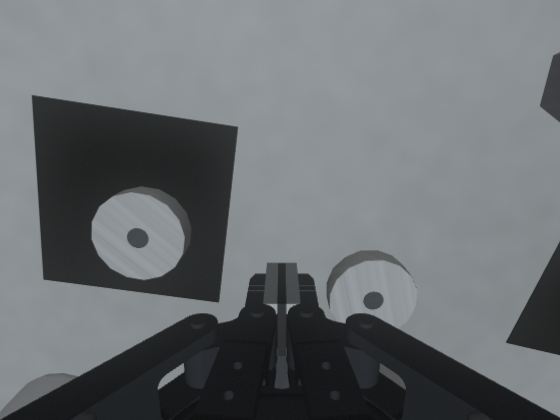

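The blank is at scene crop (380,255) and the shut tips beside it at (450,255). All is clear, so I push the first part.

Emit:
{"name": "play_rows", "arguments": {
  "targets": [
    {"tx": 0, "ty": 0.02, "tz": 0, "spin": 0, "gripper": 1},
    {"tx": 0, "ty": 0.04, "tz": 0, "spin": 0, "gripper": 1},
    {"tx": 0, "ty": 0.06, "tz": 0, "spin": 0, "gripper": 1},
    {"tx": 0, "ty": 0.08, "tz": 0, "spin": 0, "gripper": 1},
    {"tx": 0, "ty": 0.1, "tz": 0, "spin": 0, "gripper": 1},
    {"tx": 0, "ty": 0.12, "tz": 0, "spin": 0, "gripper": 1},
    {"tx": 0, "ty": 0.14, "tz": 0, "spin": 0, "gripper": 1},
    {"tx": 0, "ty": 0.16, "tz": 0, "spin": 0, "gripper": 1},
    {"tx": 0, "ty": 0.18, "tz": 0, "spin": 0, "gripper": 1},
    {"tx": 0, "ty": 0.2, "tz": 0, "spin": 0, "gripper": 1},
    {"tx": 0, "ty": 0.22, "tz": 0, "spin": 0, "gripper": 1},
    {"tx": 0, "ty": 0.24, "tz": 0, "spin": 0, "gripper": 1}
  ]
}}

```text
clock: 10.0
position: [571.5, -80.8, 18.3]
ee_rot: [0.994, -0.105, -0.0, 0.0]
contact_force: [0.9, -0.1, 1.8]
gripper_width: 0.1
```

```bash
python3 -c "
from h import *
to([583.8,-21,17],-12.2)
d=grab('scene'); f=d['frame'][190:320,150:300]
cv2.imwrite('pics/s7c.png',cv2.cvtColor(cv2.resize(f,None,fx=4,fy=4,interpolation=cv2.INTER_CUBIC),cv2.COLOR_RGB2BGR))"
```

```text
clock 10.0 pos [571.5 -80.8  18.3] xyaw -12.09 F [ 0.9 -0.1  1.8] w 0.1
shift units [-0.002  -0.2443  0.0051] spin 0.0025
```

View pics/s7c.png

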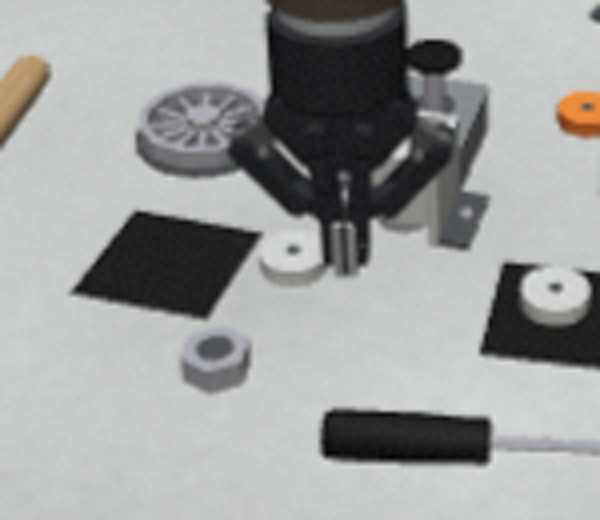

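The blank at crop (293,250) is moving straight. Its position and the distance left:

```bash
python3 -c "
from h import *
d=dict(np.load('scene0.npz'))
b=ray(d,150+(293-1.5)/4,190+(250-1.5)/4,12)[:2]
v=np.array([543,-181.3])-b
y=np.array([-.2095,-.9778]);x=np.array([.9778,-.2095])
print(b,'along',v@y,'lateral',v@x)
print('pad corners seen from scene', [ray(d,150+(a-1.5)/4,190+(c-1.5)/4,0)[:2].round(1).tolist() for a,c in [(137,211),(262,234),(209,318),(72,293)]])
"
```

```text
[ 559.94152329 -110.78552331] along 72.49830443781538 lateral -1.79263860982434
pad corners seen from scene [[488.3, -199.9], [525.2, -126.7], [598.2, -162.1], [561.9, -237.5]]
```

Emit:
{"name": "play_rows", "arguments": {
  "targets": [
    {"tx": 0, "ty": 0.025, "tz": 0, "spin": 0, "gripper": 1},
    {"tx": 0, "ty": 0.05, "tz": 0, "spin": 0, "gripper": 1},
    {"tx": 0, "ty": 0.075, "tz": 0, "spin": 0, "gripper": 1},
    {"tx": 0, "ty": 0.1, "tz": 0, "spin": 0, "gripper": 1},
    {"tx": 0, "ty": 0.125, "tz": 0, "spin": 0, "gripper": 1},
    {"tx": 0, "ty": 0.15, "tz": 0, "spin": 0, "gripper": 1},
    {"tx": 0, "ty": 0.175, "tz": 0, "spin": 0, "gripper": 1},
    {"tx": 0, "ty": 0.2, "tz": 0, "spin": 0, "gripper": 1},
    {"tx": 0, "ty": 0.225, "tz": 0, "spin": 0, "gripper": 1},
    {"tx": 0, "ty": 0.25, "tz": 0, "spin": 0, "gripper": 1},
    {"tx": 0, "ty": 0.27, "tz": 0, "spin": 0, "gripper": 1},
    {"tx": 0, "ty": 0.28, "tz": 0, "spin": 0, "gripper": 1}
  ]
}}

```text
clock: 11.55
position: [556.8, -149.3, 18.3]
ee_rot: [0.994, -0.105, -0.0, -0.0]
contact_force: [-0.4, 0.2, -0.8]
gripper_width: 0.2
```

```bash
python3 -c "
from h import *
to([583.8,-21,17],-12.2)
d=grab('scene'); f=d['frame'][190:320,150:300]
cv2.imwrite('pics/s8c.png',cv2.cvtColor(cv2.resize(f,None,fx=4,fy=4,interpolation=cv2.INTER_CUBIC),cv2.COLOR_RGB2BGR))"
```

```text
clock 11.55 pos [ 556.8 -149.3   18.3] xyaw -12.1 F [-0.4  0.2 -0.8] w 0.2
shift units [-0.0021 -0.5243  0.0052] spin 0.0022
```

View pics/s8c.png

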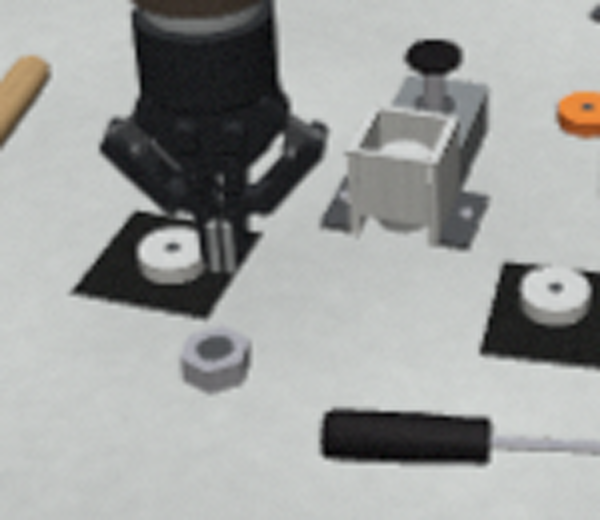

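The blank at crop (173,248) is on the pad. I back off from it, then rise.

Emit:
{"name": "play_rows", "arguments": {
  "targets": [
    {"tx": 0, "ty": -0.02, "tz": 0, "spin": 0, "gripper": 1},
    {"tx": 0, "ty": -0.06, "tz": 0, "spin": 0, "gripper": 1},
    {"tx": 0, "ty": -0.06, "tz": -0.02, "spin": 0, "gripper": 1},
    {"tx": 0, "ty": -0.06, "tz": -0.2, "spin": 0, "gripper": 1},
    {"tx": 0, "ty": -0.06, "tz": -0.45, "spin": 0, "gripper": 1},
    {"tx": 0, "ty": -0.06, "tz": -0.7, "spin": 0, "gripper": 1},
    {"tx": -0.2, "ty": 0.3, "tz": -0.8, "spin": 0, "gripper": 1},
    {"tx": -0.4, "ty": 0.6, "tz": -0.8, "spin": 0, "gripper": 1},
    {"tx": -0.6, "ty": 0.9, "tz": -0.8, "spin": 0, "gripper": 1},
    {"tx": -0.6, "ty": 1, "tz": -0.8, "spin": 0, "gripper": 1},
    {"tx": -0.6, "ty": 1, "tz": -0.8, "spin": 0, "gripper": 1},
    {"tx": -0.6, "ty": 1, "tz": -0.8, "spin": 0, "gripper": 1}
  ]
}}

```text
clock: 13.1
position: [355.5, -364.0, 218.8]
ee_rot: [0.994, -0.108, 0.0, 0.0]
contact_force: [-0.5, 0.5, 0.2]
gripper_width: 0.2
```

```bash
python3 -c "
from h import *
to([583.8,-21,17],-12.2)
d=grab('scene','s9.png')
d=grab('top','t9.png');f=d['frame'][130:300,220:420]
cv2.imwrite('pics/t9c.png',cv2.cvtColor(cv2.resize(f,None,fx=4,fy=3.5,interpolation=cv2.INTER_CUBIC),cv2.COLOR_RGB2BGR))"
```

```text
clock 13.1 pos [ 355.5 -364.   218.8] xyaw -12.39 F [-0.5  0.5  0.2] w 0.2
shift units [ 0.5971 -1.5361  0.807 ] spin -0.0043
```

View pics/t9c.png

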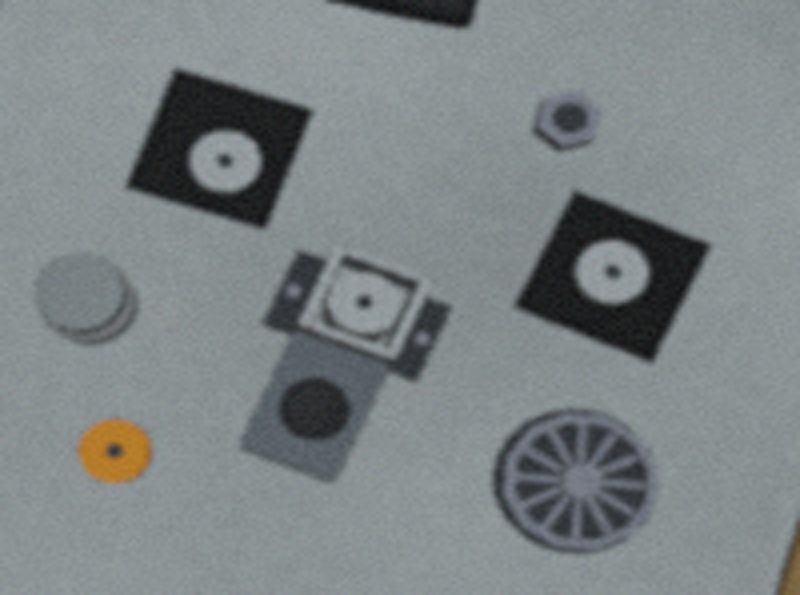

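View pics/s9.png

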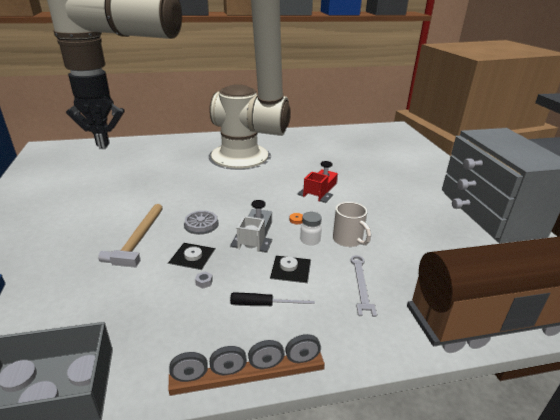

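The blank is centred on the formerly empty pad (crop (612,272), pad centre about (612,276)). The plunger is up and everything else sits at the same pixels as before, so I hand in.

```bash
python3 -c "
from bench import *
print(job_done())"
```

```text
the job is handed in; nothing more can be done
None
```

I pressed the grey feeder's plunger down to its stop once (about 15 N on the tool) and let it come back up. One blank came out, and I pushed it with the shut fingertips about 122 mm along the bench onto the empty pad, without gripping it. I handed the job in at about 13 s.

- **Blank on the pad:** the last top and scene views show it wholly on the pad, within about 3 mm of the centre, with pad visible all round.
- **Plunger and stack:** the plunger is up. The stack dropped by one and stays in the magazine.
- **Everything else:** the parked blank, the orange disc, wheel, nut and jar sit at the same pixels as before in the top view. The other items look unmoved in the scene view.
- **Robot:** it stands clear at the side, touching nothing.

Two things did not go to plan, neither with any effect on the scene. One move call was refused because it lacked the spin value. My first gripper angle for the push would have hit the magazine, so I turned the tool 90° before pushing. No last check failed or disagreed.

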